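# Dose the key-cleaning box and air it with the lid held half open

## Robot

A 6-joint arm with a two-finger parallel gripper is mounted at the origin on the work surface. World frame = base frame: x ahead of the robot, y to its left, z up, the work surface at z = 0. Lengths are in mm, angles in rad, forces in N, time in s.
With the tool pointing down it reaches from about 300 to 775 mm from the base axis. Payload 14.6 kg.
Tool frame: the origin (TCP) lies at the very end of the fingers, on their centre line; the grasp point (between the pads) lies 19 mm behind it; z points along the fingers, y is the line along which they close (so a half turn about z gives the same grasp; the last joint's range is limited). The gripper opens to 94 mm and grips with 3 to 60 N. Pads are 16 mm wide; open, the fingers measure 119 mm over their backs; the gripper's body (75 mm by 177 mm) begins 78 mm behind the grasp point.
Start: joints at [-1.389, 0.3, 1.521, -0, 1.321, -0.067], TCP at [135.426, -533.056, 205.446] pointing down, gripper open.
Joint ranges: [-3.03, 3.03], [-0.79, 2.21], [0.23, 2.52], [-1.04, 4.18], [0, 3.07], [-2.55, 2.55]. Speed limits (rad/s): [2.22, 2.22, 2.57, 3.14, 3.14, 3.14].

## Interface

Orientations are given as [roll, pitch, yaw] about the fixed x, y, z axes, in that order (R = Rz(yaw) Ry(pitch) Rx(roll)).
In Python, from cell import read_state, viewer, manip, models gives the robot as it stands.
- The arm moves only by the tool carry_out, never from a script. Its argument "deltas" is a list of rows, each an object with "dp": the shift along the tool's x, y, z in mm, a list of three; "roll": the turn about the tool's z in degrees; "gripper": the opening, from -1 (shut) to 1 (fully open), so that 0 is half open. In form: [{"dp": [tx, ty, tz], "roll": roll, "gripper": gripper}, ...]. A call has 1 to 12 rows; each row is the pose to reach, as a shift and turn from the pose commanded when the call began, along the tool's axes at that moment; what a row does not reach only later rows make up. A row lasts 1/12 s, in which the tool goes at most 41.7 mm and 7.16 degrees, less where a joint would pass 70% of its speed; a pose out of reach is approached as far as the arm can. A call with a gripper value outside its range is refused whole. The fingers move at their own pace and stop on an object; "newtons" is the grip in N (left out, the last holds). Time passes only in rows, so rows that repeat a pose let the fingers close. It gives the time, the measured TCP pose, the force, the opening and the grip force at its end, in the units of the state.
- read_state(): the state, without advancing time (a new reading comes with each control period).
- viewer.camera(name): name is "scene" or "top" or "wrist"; returns the picture (420x560x3 uint8, red, green, blue); there is no depth.
- viewer.camera_params(name): a dict with "fovy" (degrees; the focal length in pixels is half the picture's height over the tangent of half this angle, whatever the lens; pixels are square), "cx", "cy" (the principal point, pixels), "eye" and "attitude" of the camera in the world; the wrist camera has in their place "T_tool_cam" (4x4, takes a point from camera to tool coordinates, whose origin is the TCP and whose axes are the flange's). Camera axes: x right, y up, looking along -z (the intrinsics and any distortion apply to the point x, -y, -z); pixel columns grow to the right and rows downward; lengths in mm; the calibration is good to about 2 mm. A picture is of the moment at which its call begins: read the wrist's pose just before it. camera_params takes no time and is no camera call.
- manip.sign_off(): hands the job in; it is judged then, once.
Trained networks look in the newest picture that a camera, given by its name, has taken for a name from the list of things; names that differ only in an ending like _2 or _b are one class to them, and where a whole thing is asked for, a point or a joint stands for the part that bears it (a point fixed in the world has none). Each returns a list of dicts, best first, with "p" (0 to 1); they miss things now and then, are a little off and sometimes report something else, mostly with a low value. They report only what shows in the picture. A call takes as long as a camera call.
- models.cut_out(camera, label): "region" (420x560 bool, what is visible of it) and "box" ([left, top, right, bottom] in pixels, round what is visible of it).
The state is a dict: "clock": time; "joints": joint angles; "qd": joint speeds; "effort": joint torques, N m; "eef_pos": TCP position; "eef_rot": TCP orientation; "wrist_force": force on the tool from outside, world axes, zero at the start; "moment": the same for the moment, N m; "finger_gap": finger opening in mm; "finger_force": force on a finger pad.
Only numpy, scipy, OpenCV 4.12 (cv2) and the standard library are available. Lean on these libraries where they do the work, as an engineer would, in place of code of your own. Each camera call takes 0.05 s, during which the arm holds its last target. There are 200 camera calls.

## Task

With the lid of the key-cleaning box still shut, press the sprung nozzle cap of the cleaner canister all the way down and let it come back up. Then lift the lid by its bar handle to 45 degrees and hold it there, still, to air the box: it falls shut if let go, so finish while still holding it at 45 degrees with the gripper. Leave the dongle, the two keys and the fob cover where they lie.

Things in the scene. Friction and masses are not known exactly. Their poses are not given: they have to be found in the camera images.
- station: Key-cleaning box fixed to the table: grey base 180 x 180 x 12 mm with a dark steel box 160 x 160 x 70 mm on it (rim 82 mm above the table), and a round bottle dock (68 mm across, 20 mm high) 125 mm out on each side along y. Origin: centre of the underside, on the table. x points from the lid's handle side to its hinge side (away from the robot, turned by up to 17 degrees), y along the hinge, z up.
- lid (a joint): Angle of the aluminium lid in rad: 0 shut (level), 0.785 at 45 degrees, stop at 1.2. A plate 165 mm (hinge to front edge) x 166 x 5 mm, about 0.3 kg, swinging freely on the hinge along the box's far rim; its front edge rises, and it falls shut by its own weight from any angle.
- lid_hinge (a point): Point at the middle of the lid's hinge axis: in the station's frame 80 mm along x, 0 in y, 82 mm above the table. The hinge axis runs along the station's y.
- lid_bar (a point): Middle of the lid's handle: a round steel bar, 12 mm diameter, 100 mm long, parallel to the hinge, on two thin posts 90 mm apart. Lid shut: 135 mm from the hinge axis towards the front (station -x), 47 mm above the axis (129 mm above the table, 42 mm above the lid's top). It swings with the lid. The bar can turn between gripper pads, so the gripper may keep pointing down.
- nozzle (a joint): Travel of the canister's sprung nozzle cap in m: 0 up, 0.008 fully down; needs about 2 N to start and 8 N at the bottom, and springs back up when let go.
- nozzle_top (a point): Centre of the top face of the nozzle cap: a white plastic button 30 mm in diameter and 18 mm high with a tiny spout, on a thin stem on the canister. With the cap up it is 158 mm above the table. It presses straight down.
- canister: Cleaner canister, fixed upright in one of the two docks (either side of the box): aluminium can 45 mm in diameter, 110 mm tall to the shoulder, with the sprung nozzle cap above it. Origin at the centre of its underside.
- drain_jar: Closed drain jar fixed in the other dock: amber jar 45 mm in diameter with a wide white screw cap 48 mm in diameter, 95 mm tall in all. It does not press. Origin at the centre of its underside.
- dongle: Loose black diagnostic dongle, 70 x 40 x 24 mm, lying on the table. Origin under its main body. Not to be disturbed.
- key_1: Loose silver flip-key head, 69 x 34 x 13 mm, lying on the table. Origin under its middle. Not to be disturbed.
- key_2: Loose silver flip-key head, as the other. Not to be disturbed.
- fob_cover: Loose blue fob cover shell, 72 x 40 x 14 mm, lying on the table. Origin under its middle. Not to be disturbed.

How it is judged:
By the outcome, as a careful person would: the job done as asked, in the order asked, and still so for the second after the job is handed in, while the arm keeps its last pose, push and grip.
It also fails if it takes over 48 s, if anything falls off the work surface, if the arm or the gripper's body presses on something with over 40 N, if the wrist force passes 120 N, or if a joint passes its speed limit or range.

## Working session

There is one attempt and no reset: what is moved stays moved. The work goes in short steps, Python scripts to look and compute and a tool call to move; the robot and the scene stay as the last step left them, time stands still between calls to the robot, and variables do not carry over. Pictures are saved under pics/ and viewed, at most 10 in all, crops included, and the job is handed in when it is done.

Besides the shell and the picture viewer there is one more tool, called after "Emit:" in YAML: its name, and indented under it one key for each argument. carry_out: Moves the arm, as the interface text tells. Its arguments: {"type":"object","properties":{"deltas":{"type":"array"},"newtons":{"type":"number"}},"required":["deltas"]}

```bash
mkdir -p pics
python3 - <<'E'
from cell import read_state, viewer, manip, models
import cv2
s=read_state();print(s)
for n in("scene","top"):
    im=viewer.camera(n);cv2.imwrite(f"pics/{n}0.png",im[:,:,::-1]);print(n,viewer.camera_params(n))
    for l in("nozzle_top","lid_bar","drain_jar","canister","station"):
        for d in models.cut_out(n,l)[:2]:
            r=d["region"];ys,xs=r.nonzero();print(l,round(d["p"],2),d["box"],xs.mean().round(1),ys.mean().round(1))
print(viewer.camera_params("wrist"))
E
```

```text
{'clock': 0.0, 'joints': array([-1.38859155e+00,  3.00495951e-01,  1.52162217e+00,  1.31368375e-06,
        1.32067467e+00, -6.66190534e-02]), 'qd': array([-4.44896567e-04, -5.97687374e-04, -1.02284873e-04, -5.60148540e-04,
        3.16082152e-05,  4.42292347e-04]), 'effort': array([-2.99245774e-03, -5.31813025e+01, -3.52745390e+01,  7.07251928e-02,
        2.44299212e-02, -7.96303311e-05]), 'eef_pos': array([ 135.38287934, -532.79466543,  204.85531465]), 'eef_rot': array([-3.14039526e+00, -8.11625781e-05,  2.48823459e-01]), 'wrist_force': array([-0.47445536, -0.52556489,  0.18756565]), 'moment': array([ 8.21827616e-05, -3.54470148e-02, -1.57491396e-03]), 'finger_force': 0.0, 'finger_gap': 94.10275213773797}
scene {'fovy': 49.12189467867094, 'cx': 277.7797543969636, 'cy': 214.48353155974974, 'eye': array([ 980.27106456, -442.3793366 ,  698.20883815]), 'attitude': array([0.8269526 , 0.01549394, 0.67740579])}
nozzle_top 0.82 [162.1, 287.7, 183.1, 308.8] 172.4 297.7
lid_bar 0.92 [159.2, 221.7, 296.3, 329.6] 228.0 273.7
drain_jar 0.92 [262.2, 208.7, 286.2, 253.0] 273.0 230.6
drain_jar 0.
[... 418 characters left out ...]
0.93 [297.4, 164.6, 385.0, 253.0] 341.1 207.1
drain_jar 0.95 [260.8, 198.6, 290.1, 221.0] 277.5 208.3
canister 0.65 [263.1, 198.0, 288.8, 221.8] 277.2 208.8
canister 0.56 [383.2, 191.9, 423.7, 215.1] 403.8 201.2
station 0.84 [261.3, 161.1, 414.5, 251.7] 337.3 206.5
{'fovy': 66.35912091174987, 'cx': 273.9792230620868, 'cy': 206.91491663663524, 'T_tool_cam': array([[-1.29051086e-03,  9.66715192e-01,  2.55851661e-01,
         7.35523010e+01],
       [ 9.99999053e-01,  1.12523496e-03,  7.92365028e-04,
         1.21707729e+00],
       [ 4.78098078e-04,  2.55852441e-01, -9.66715728e-01,
        -1.79761720e+02],
       [ 0.00000000e+00,  0.00000000e+00,  0.00000000e+00,
         1.00000000e+00]])}
```

View images.

View pics/scene0.png

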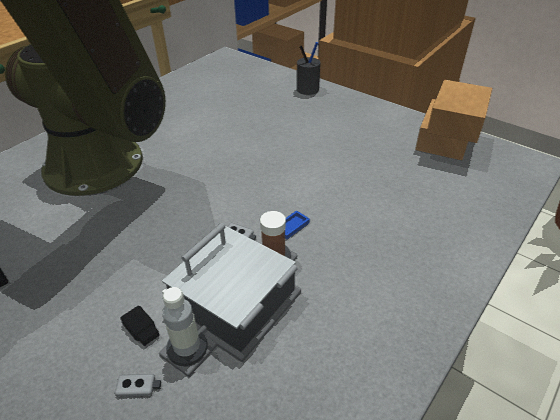

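View pics/top0.png

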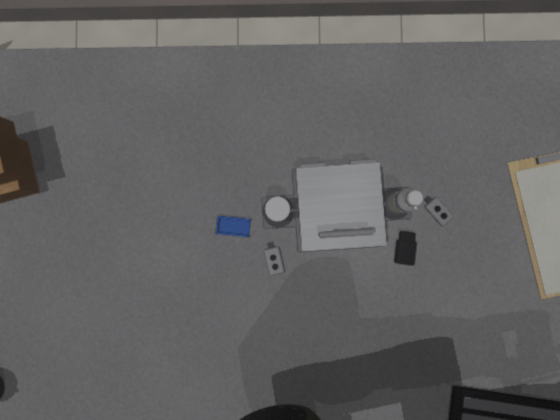

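```bash
cat > h.py <<'E'
import numpy as np
from scipy.spatial.transform import Rotation as Ro
def proj(P,c,T=None):
    f=210/np.tan(np.radians(c["fovy"])/2)
    if T is None: R=Ro.from_euler("xyz",c["attitude"]).as_matrix();e=c["eye"]
    else: R=T[:3,:3];e=T[:3,3]
    q=(np.atleast_2d(P)-e)@R
    return np.c_[c["cx"]+f*q[:,0]/-q[:,2],c["cy"]+f*q[:,1]/q[:,2]]
def st2w(p,P):
    c,s=np.cos(p[2]),np.sin(p[2]);P=np.atleast_2d(P)
    return np.c_[p[0]+c*P[:,0]-s*P[:,1],p[1]+s*P[:,0]+c*P[:,1],P[:,2]]
E
python3 - <<'E'
from h import *
from cell import viewer
from scipy.optimize import least_squares
S,T=viewer.camera_params("scene"),viewer.camera_params("top")
obs=[(T,[0,-125,149],(414,199)),(S,[0,-125,149],(172.4,297.7)),(T,[0,125,95],(277.3,208.8)),(S,[0,125,95],(272.5,219)),
(T,[-55,0,129],(347.5,232)),(S,[-55,0,129],(204.5,247))]
def res(p): return np.concatenate([proj(st2w(p,P),c)[0]-o for c,P,o in obs])
r=least_squares(res,[530,0,0],loss="soft_l1")
p=r.x;print(p,r.x[2]*57.3);print(res(p).reshape(-1,2).round(1))
for sub in(T,S):
    o=[k for k in obs if k[0] is sub]
    print(least_squares(lambda p:np.concatenate([proj(st2w(p,P),c)[0]-q for c,P,q in o]),p).x)
print(st2w(p,[[0,-125,158],[-55,0,129],[80,0,82]]))
E
```

```text
[ 5.83305447e+02 -9.53008000e+01  5.74847254e-02] 3.2938747658578267
[[ 0.3 -1.2]
 [ 0.2 -0. ]
 [ 0.4 -0. ]
 [ 0.1  8. ]
 [-1.3  0.6]
 [-0.8 -5.2]]
[ 5.82901909e+02 -9.57780399e+01  5.26950511e-02]
[ 5.82093768e+02 -9.37221841e+01  8.90342311e-02]
[[ 590.48708126 -220.09432601  158.        ]
 [ 528.39629594  -98.4607189   129.        ]
 [ 663.17330403  -90.70455431   82.        ]]
```

Emit:
carry_out:
  deltas:
    - {"dp":[37,-22,-11],"roll":-6.5,"gripper":-1}
    - {"dp":[74,-44,-22],"roll":-13,"gripper":-1}
    - {"dp":[111,-66,-33],"roll":-19.5,"gripper":-1}
    - {"dp":[148,-88,-44],"roll":-26,"gripper":-1}
    - {"dp":[185,-110,-55],"roll":-32.5,"gripper":-1}
    - {"dp":[222,-132,-66],"roll":-39,"gripper":-1}
    - {"dp":[259,-154,-77],"roll":-45.5,"gripper":-1}
    - {"dp":[296,-176,-88],"roll":-52,"gripper":-1}
    - {"dp":[333,-198,-99],"roll":-58.5,"gripper":-1}
    - {"dp":[370,-220,-110],"roll":-65,"gripper":-1}
    - {"dp":[407,-242,-121],"roll":-72,"gripper":-1}
    - {"dp":[440,-260,-125],"roll":-79,"gripper":-1}
  newtons: 20

```text
clock: 1.6
eef_pos: [480.2, -188.9, 327.2]
eef_rot: [3.14, 0.001, 1.634]
wrist_force: [0.7, -1.4, 0.6]
finger_gap: 17.3
finger_force: 0.0
```

Emit:
carry_out:
  deltas:
    - {"dp":[0,30,0],"roll":0,"gripper":-1}
    - {"dp":[0,50,0],"roll":0,"gripper":-1}
    - {"dp":[0,50,0],"roll":0,"gripper":-1}
    - {"dp":[0,50,0],"roll":0,"gripper":-1}

```text
clock: 1.93
eef_pos: [529.3, -187.6, 325.3]
eef_rot: [-3.14, -0.0, 1.628]
wrist_force: [0.2, 0.1, 0.1]
finger_gap: 0.8
finger_force: 0.0
```

Run:
```python
from h import *
from cell import *
import cv2,pickle
s=read_state();im=viewer.camera("wrist");c=viewer.camera_params("wrist")
print(s["clock"],s["eef_pos"],s["eef_rot"],s["qd"].round(3),s["wrist_force"])
A=np.eye(4);A[:3,:3]=Ro.from_euler("xyz",s["eef_rot"]).as_matrix();A[:3,3]=s["eef_pos"];W=A@c["T_tool_cam"]
pickle.dump((c,W),open("w0.pkl","wb"))
cv2.imwrite("pics/w0.png",im[:,:,::-1])
for l in("nozzle_top","lid_bar","drain_jar"):
    for d in models.cut_out("wrist",l)[:2]:
        ys,xs=d["region"].nonzero();print(l,round(d["p"],2),d["box"],xs.mean().round(1),ys.mean().round(1))
p=[583,-95.5,.055]
print(proj(st2w(p,[[0,-125,158],[0,125,95],[-55,50,129],[-55,-50,129]]),c,W))
```

```text
1.9333 [ 529.2778541  -187.58968189  325.25149124] [-3.14041908e+00 -4.64173828e-04  1.62848991e+00] [-0.022 -0.036  0.029 -0.003 -0.001 -0.006] [0.20899152 0.06178069 0.14752294]
nozzle_top 0.71 [308.8, 208.0, 338.5, 229.1] 322.9 219.2
lid_bar 0.69 [252.2, 37.0, 388.9, 178.5] 318.1 103.6
drain_jar 0.67 [306.9, 207.1, 338.4, 233.6] 323.1 218.9
drain_jar 0.42 [250.9, 0.0, 396.3, 216.2] 319.1 103.4
[[326.5000004  221.81162193]
 [327.29758628  -7.76865018]
 [278.32311237  58.85405302]
 [277.90455938 152.42156664]]
```

View pics/w0.png

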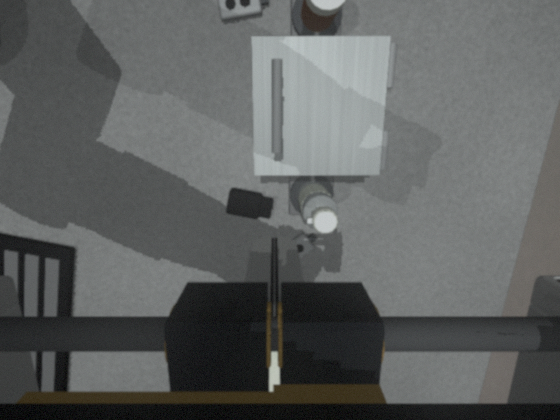

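Run:
```python
from h import *
import pickle
from cell import viewer
from scipy.optimize import least_squares
c,W=pickle.load(open("w0.pkl","rb"));T=viewer.camera_params("top");S=viewer.camera_params("scene")
P=[[-85,83,87],[80,83,87],[80,-83,87],[-85,-83,87],[-55,50,129],[-55,-50,129],[0,-125,158],[0,-125,149]]
o=np.array([(251,37),(391,37),(380,176),(254.5,175.5),(277,60),(277.5,158),(324.5,220.5),(322.9,219.2)])
ot=np.array([(297,168),(379,163),(385,247),(300,251),(320,233),(375,231.5),(415,198),(414,199)])
# scene observed: lid corners front-left, back-left, back-right, front-right
os_=np.array([(229,227),(296,267),(238,323),(165,277),(223,229),(187,266),(172.5,293),(172.4,297.7)])
order=P
def rw(p): return (proj(st2w(p,P),c,W)-o).ravel()
def rt(p): return (proj(st2w(p,P),T)-ot).ravel()
def rs(p): return (proj(st2w(p,P),S)-os_).ravel()
for f in(rw,rt,rs,lambda p:np.r_[rw(p),rt(p),rs(p)]):
    r=least_squares(f,[583,-95,.06],loss="soft_l1");print(r.x.round(3));print(r.fun.reshape(-1,2).round(1).tolist());print(st2w(r.x,[[0,-125,158],[-55,0,129]]).round(1).tolist())
```

```text
[ 5.81617e+02 -9.67670e+01  5.60000e-02]
[[0.3, -0.5], [0.1, -0.5], [-0.7, -0.1], [-0.9, 0.4], [-0.1, 0.1], [-0.8, -4.5], [0.8, 2.3], [1.2, 1.3]]
[[588.6, -221.6, 158.0], [526.7, -99.8, 129.0]]
[ 5.86006e+02 -9.63220e+01 -4.30000e-02]
[[1.1, 77.1], [-78.4, -1.2], [-0.5, -82.6], [82.9, -3.0], [-3.1, -2.7], [-4.3, 0.6], [1.6, 4.8], [1.0, 4.2]]
[[580.7, -221.2, 158.0], [531.1, -94.0, 129.0]]
[ 5.89111e+02 -9.44340e+01  1.90000e-02]
[[-0.1, -1.2], [2.8, -2.1], [-2.1, 7.0], [-1.4, 2.8], [3.9, -2.9], [-0.8, -6.3], [-0.1, 1.0], [1.0, 0.0]]
[[591.5, -219.4, 158.0], [534.1, -95.5, 129.0]]
[ 5.83323e+02 -9.59210e+01  4.30000e-02]
[[2.7, -2.3], [2.5, -0.2], [-0.2, 0.2], [-0.5, -1.1], [2.2, -1.4], [0.1, -5.8], [0.9, 1.7], [1.3, 0.6], [4.6, 82.1], [-82.0, 3.8], [-4.2, -84.8], [86.4, -5.3], [-0.7, 1.0], [-2.0, -0.3], [1.2, 0.4], [0.7, -0.2], [-4.2, -1.9], [-0.7, -4.2], [-3.8, 5.5], [-4.4, 3.0], [0.0, -3.7], [-3.9, -6.6], [-2.2, 0.6], [-1.0, -0.3]]
[[588.6, -220.8, 158.0], [528.4, -98.3, 129.0]]
```

Emit:
carry_out:
  deltas:
    - {"dp":[-18,29,20],"roll":0,"gripper":-1}
    - {"dp":[-37,58,40],"roll":0,"gripper":-1}
    - {"dp":[-37,58,75],"roll":0,"gripper":-1}
    - {"dp":[-37,58,110],"roll":0,"gripper":-1}
    - {"dp":[-37,58,140],"roll":0,"gripper":-1}
    - {"dp":[-37,58,150],"roll":0,"gripper":-1}
    - {"dp":[-37,58,150],"roll":0,"gripper":-1}
    - {"dp":[-37,58,150],"roll":0,"gripper":-1}

```text
clock: 2.8
eef_pos: [589.3, -221.9, 177.8]
eef_rot: [3.14, 0.001, 1.627]
wrist_force: [-0.2, 0.8, 0.8]
finger_gap: 0.6
finger_force: 0.0
```

Run:
```python
from h import *
from cell import *
import cv2
s=read_state();im=viewer.camera("wrist");c=viewer.camera_params("wrist")
print(s["clock"],s["eef_pos"],s["eef_rot"],s["wrist_force"])
A=np.eye(4);A[:3,:3]=Ro.from_euler("xyz",s["eef_rot"]).as_matrix();A[:3,3]=s["eef_pos"];W=A@c["T_tool_cam"]
print(proj([[589,-221,158],[589+15,-221,158],[589,-206,158]],c,W), proj([s["eef_pos"]],c,W))
b=models.cut_out("wrist","nozzle_top");print([(d["p"],d["box"]) for d in b[:2]])
cv2.imwrite("pics/w1.png",cv2.resize(im[:,:,::-1][120:,100:460],None,fx=2,fy=2))
```

```text
2.8 [ 589.25750137 -221.88628743  177.8463003 ] [3.14000066e+00 7.51720415e-04 1.62724055e+00] [-0.24804478  0.81198758  0.75885178]
[[274.40879545 235.18954085]
 [297.14121493 236.36377264]
 [275.69639505 213.30574434]] [[274.84452938 247.90726873]]
[]
```

View pics/w1.png

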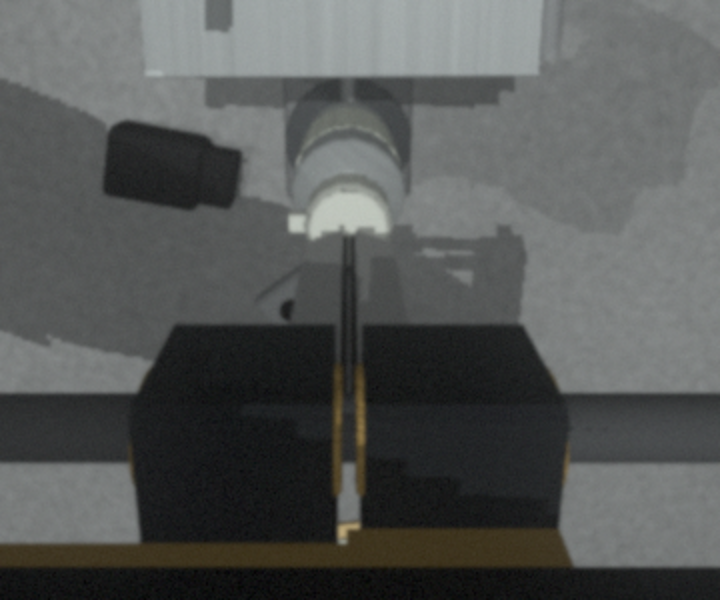

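Emit:
carry_out:
  deltas:
    - {"dp":[0,0,8],"roll":0,"gripper":-1}
    - {"dp":[0,0,14],"roll":0,"gripper":-1}
    - {"dp":[0,0,18],"roll":0,"gripper":-1}
    - {"dp":[0,0,21],"roll":0,"gripper":-1}
    - {"dp":[0,0,23],"roll":0,"gripper":-1}
    - {"dp":[0,0,25],"roll":0,"gripper":-1}
    - {"dp":[0,0,25],"roll":0,"gripper":-1}

```text
clock: 3.48
eef_pos: [589.0, -221.5, 151.2]
eef_rot: [3.142, 0.0, 1.628]
wrist_force: [-3.4, 1.5, 6.9]
finger_gap: 0.6
finger_force: 3.5
```

Emit:
carry_out:
  deltas:
    - {"dp":[0,0,1],"roll":0,"gripper":-1}
    - {"dp":[0,0,2],"roll":0,"gripper":-1}
    - {"dp":[0,0,2],"roll":0,"gripper":-1}
    - {"dp":[0,0,2],"roll":0,"gripper":-1}

```text
clock: 3.82
eef_pos: [589.1, -221.5, 150.2]
eef_rot: [3.141, 0.0, 1.628]
wrist_force: [-5.9, 2.0, 11.7]
finger_gap: 0.6
finger_force: 5.6
```

Emit:
carry_out:
  deltas:
    - {"dp":[0,0,1],"roll":0,"gripper":-1}
    - {"dp":[0,0,2],"roll":0,"gripper":-1}
    - {"dp":[0,0,2],"roll":0,"gripper":-1}
    - {"dp":[0,0,2],"roll":0,"gripper":-1}

```text
clock: 4.15
eef_pos: [589.2, -221.6, 150.0]
eef_rot: [3.14, 0.001, 1.628]
wrist_force: [-12.0, 4.0, 24.6]
finger_gap: 0.7
finger_force: 12.3
```

Emit:
carry_out:
  deltas:
    - {"dp":[0,0,-10],"roll":0,"gripper":-1}
    - {"dp":[0,0,-20],"roll":0,"gripper":-1}
    - {"dp":[0,0,-45],"roll":0,"gripper":-1}
    - {"dp":[0,0,-75],"roll":0,"gripper":-1}
    - {"dp":[0,0,-95],"roll":0,"gripper":-1}
    - {"dp":[30,-14,-95],"roll":0,"gripper":-1}
    - {"dp":[60,-28,-95],"roll":0,"gripper":0}
    - {"dp":[95,-42,-95],"roll":0,"gripper":0}
    - {"dp":[125,-55,-95],"roll":0,"gripper":0}
    - {"dp":[125,-55,-95],"roll":0,"gripper":0}
    - {"dp":[125,-55,-95],"roll":0,"gripper":0}

```text
clock: 5.07
eef_pos: [526.9, -98.8, 242.7]
eef_rot: [3.141, 0.0, 1.63]
wrist_force: [-0.5, -0.2, 0.3]
finger_gap: 30.3
finger_force: 0.0
```

Run:
```python
from h import *
from cell import *
import cv2
s=read_state();im=viewer.camera("wrist");c=viewer.camera_params("wrist")
print(s["clock"],s["eef_pos"],s["eef_rot"],s["wrist_force"])
A=np.eye(4);A[:3,:3]=Ro.from_euler("xyz",s["eef_rot"]).as_matrix();A[:3,3]=s["eef_pos"];W=A@c["T_tool_cam"]
p=[581.6,-96.8,.056]
print(proj(st2w(p,[[-55,50,129],[-55,0,129],[-55,-50,129],[-85,83,87],[0,-125,158]]),c,W).round(1).tolist(), proj([s["eef_pos"]],c,W))
cv2.imwrite("pics/w2.png",im[:,:,::-1])
im=viewer.camera("scene");cv2.imwrite("pics/s2.png",cv2.resize(im[200:380,100:340,::-1],None,fx=3,fy=3))
for d in models.cut_out("scene","nozzle_top")[:1]:
    ys,xs=d["region"].nonzero();print(d["p"],d["box"],xs.mean(),ys.mean())
```

```text
5.0667 [526.90236978 -98.83035632 242.70004789] [3.14064641e+00 3.42206332e-04 1.62959170e+00] [-0.52779521 -0.21264839  0.26132907]
[[274.2, 149.5], [274.1, 203.2], [274.1, 252.6], [244.3, 112.6], [331.6, 337.7]] [[274.84829334 247.90955589]]
0.64 [161.3, 224.6, 304.2, 376.4] 231.06707723035953 293.5042443408788
```

View pics/w2.png

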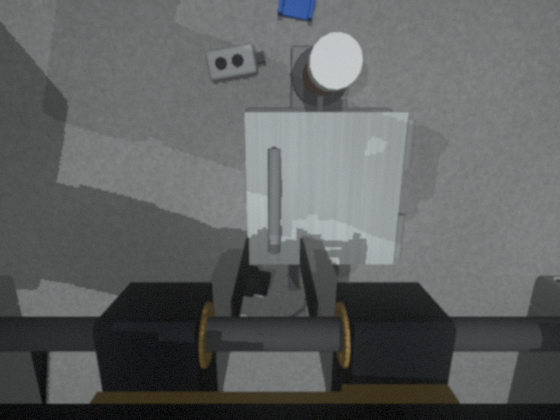

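Emit:
carry_out:
  deltas:
    - {"dp":[0,0,35],"roll":0,"gripper":0}
    - {"dp":[0,0,70],"roll":0,"gripper":0}
    - {"dp":[0,0,100],"roll":0,"gripper":0}
    - {"dp":[0,0,120],"roll":0,"gripper":0}
    - {"dp":[0,0,132],"roll":0,"gripper":0}
    - {"dp":[0,0,132],"roll":0,"gripper":0}
    - {"dp":[0,0,132],"roll":0,"gripper":0}

```text
clock: 5.8
eef_pos: [527.1, -100.5, 109.7]
eef_rot: [-3.14, -0.0, 1.627]
wrist_force: [0.7, -0.4, 0.8]
finger_gap: 47.1
finger_force: 0.0
```

Emit:
carry_out:
  deltas:
    - {"dp":[0,0,0],"roll":0,"gripper":-0.5}
    - {"dp":[0,0,0],"roll":0,"gripper":-1}
    - {"dp":[0,0,0],"roll":0,"gripper":-1}
    - {"dp":[0,0,0],"roll":0,"gripper":-1}
    - {"dp":[0,0,0],"roll":0,"gripper":-1}
    - {"dp":[0,0,0],"roll":0,"gripper":-1}
  newtons: 30

```text
clock: 6.3
eef_pos: [526.8, -99.8, 110.2]
eef_rot: [-3.141, 0.0, 1.628]
wrist_force: [-2.6, -0.3, 7.0]
finger_gap: 10.9
finger_force: 30.0
```

Emit:
carry_out:
  deltas:
    - {"dp":[0,1.0,-3],"roll":0,"gripper":-1}
    - {"dp":[0,2.2,-6],"roll":0,"gripper":-1}
    - {"dp":[0,4.6,-11.6],"roll":0,"gripper":-1}
    - {"dp":[0,7.3,-17.3],"roll":0,"gripper":-1}
    - {"dp":[0,10.2,-22.7],"roll":0,"gripper":-1}
    - {"dp":[0,13.4,-28.1],"roll":0,"gripper":-1}
    - {"dp":[0,16.8,-33.3],"roll":0,"gripper":-1}
    - {"dp":[0,20.4,-38.4],"roll":0,"gripper":-1}
    - {"dp":[0,24.2,-43.3],"roll":0,"gripper":-1}
    - {"dp":[0,24.2,-43.3],"roll":0,"gripper":-1}

```text
clock: 7.13
eef_pos: [550.8, -98.5, 155.1]
eef_rot: [-3.14, 0.0, 1.628]
wrist_force: [-17.0, -0.5, 9.9]
finger_gap: 11.0
finger_force: 30.0
```

Emit:
carry_out:
  deltas:
    - {"dp":[0,-0.8,-0.8],"roll":0,"gripper":-1}
    - {"dp":[0,3.2,-5.7],"roll":0,"gripper":-1}
    - {"dp":[0,7.2,-10.4],"roll":0,"gripper":-1}
    - {"dp":[0,11.7,-14.8],"roll":0,"gripper":-1}
    - {"dp":[0,16.4,-19],"roll":0,"gripper":-1}
    - {"dp":[0,21.3,-23],"roll":0,"gripper":-1}
    - {"dp":[0,26.4,-26.8],"roll":0,"gripper":-1}
    - {"dp":[0,31.6,-30.4],"roll":0,"gripper":-1}
    - {"dp":[0,36.9,-33.8],"roll":0,"gripper":-1}
    - {"dp":[0,42.4,-36.9],"roll":0,"gripper":-1}
    - {"dp":[0,48,-39.8],"roll":0,"gripper":-1}
    - {"dp":[0,48,-39.8],"roll":0,"gripper":-1}

```text
clock: 8.13
eef_pos: [600.5, -95.9, 195.3]
eef_rot: [3.139, 0.001, 1.628]
wrist_force: [-7.5, -1.4, 8.7]
finger_gap: 11.0
finger_force: 30.0
```

Emit:
carry_out:
  deltas:
    - {"dp":[0,0,0],"roll":0,"gripper":-1}
    - {"dp":[0,0,0],"roll":0,"gripper":-1}
    - {"dp":[0,0,0],"roll":0,"gripper":-1}

```text
clock: 8.38
eef_pos: [599.9, -95.9, 195.0]
eef_rot: [3.14, 0.001, 1.628]
wrist_force: [-6.5, -1.1, 7.7]
finger_gap: 10.9
finger_force: 30.0
```

Run:
```python
from h import *
from cell import *
import cv2
s=read_state();print(s["clock"],s["eef_pos"],s["eef_rot"],s["wrist_force"],s["finger_gap"],abs(s["qd"]).max())
p=[581.6,-96.8,.056]
S=viewer.camera_params("scene")
u=np.array([np.cos(.056),np.sin(.056)]);d=(s["eef_pos"][:2]-np.array(p[:2]))@u-80;z=s["eef_pos"][2]+19-82
print("rel hinge",d,z,"radius",np.hypot(d,z),"expect",np.hypot(135,47),"angle",np.degrees(np.arctan2(47,135)), np.degrees(np.arctan2(z,-d)-np.arctan2(47,135)))
im=viewer.camera("scene").copy()
crop=cv2.resize(im[150:380,110:370,::-1],None,fx=2.6,fy=2.6,interpolation=cv2.INTER_CUBIC)
a=np.radians
def lid(t): # front corners
    t=a(t);R=lambda x,z:(80+x*np.cos(t)+z*np.sin(t), 82-x*np.sin(t)+z*np.cos(t))
    o=[]
    for y in(83,-83):
        x,z=R(-165,5);o.append((x,y,z))
    return proj(st2w(p,o),S)
for t in(40,45,50): print(t,lid(t).round(1).tolist(), ((lid(t)-[110,150])*2.6).round(0).tolist())
cv2.imwrite("pics/s3.png",crop)
```

```text
8.3833 [599.85945288 -95.93142633 194.99924371] [3.13962699e+00 8.71137236e-04 1.62756227e+00] [-6.46272663 -1.12726566  7.66930426] 10.869005415669497 0.0023716552690593346
rel hinge -61.72055575260078 131.9992437099655 radius 145.7162562736662 expect 142.9475428260311 angle 19.195467600052876 45.74455768586505
40 [[235.5, 190.9], [165.7, 248.6]] [[326.0, 106.0], [145.0, 256.0]]
45 [[239.6, 188.3], [169.2, 246.7]] [[337.0, 100.0], [154.0, 251.0]]
50 [[244.3, 186.3], [173.4, 245.4]] [[349.0, 95.0], [165.0, 248.0]]
```

View pics/s3.png

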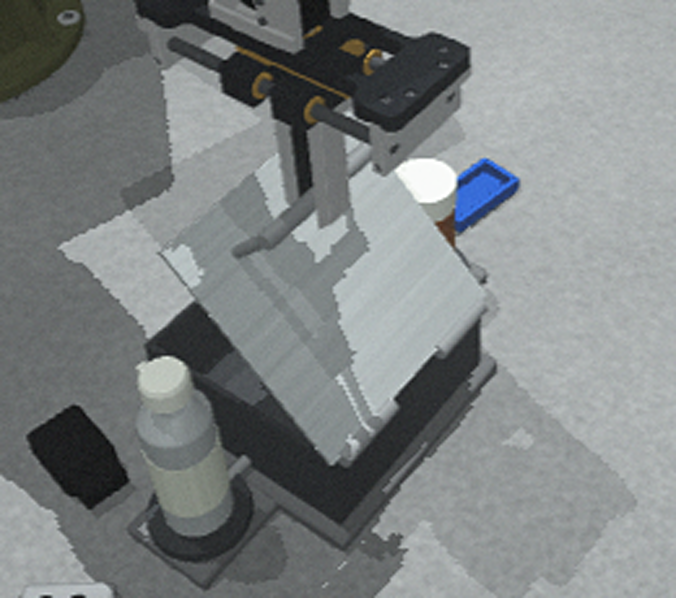

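Run:
```python
from h import *
from cell import *
import cv2
s=read_state();im=viewer.camera("wrist");c=viewer.camera_params("wrist")
A=np.eye(4);A[:3,:3]=Ro.from_euler("xyz",s["eef_rot"]).as_matrix();A[:3,3]=s["eef_pos"];W=A@c["T_tool_cam"]
p=[581.6,-96.8,.056]
def pts(t):
    t=np.radians(t);f=lambda x,y,z:(80+x*np.cos(t)+z*np.sin(t),y,82-x*np.sin(t)+z*np.cos(t))
    return proj(st2w(p,[f(-165,83,5),f(-165,-83,5),f(-135,50,47),f(-135,-50,47),f(0,83,5)]),c,W)
for t in(43,45,47): print(t,pts(t).round(1).tolist())
cv2.imwrite("pics/w3.png",im[:,:,::-1])
```

```text
43 [[168.7, 101.8], [190.1, 367.9], [265.4, 167.4], [266.7, 334.2], [349.8, 109.6]]
45 [[174.3, 101.4], [195.0, 372.5], [274.0, 168.0], [274.1, 336.7], [350.0, 109.6]]
47 [[180.5, 100.9], [200.3, 377.1], [283.0, 168.6], [281.9, 339.0], [350.1, 109.6]]
```

View pics/w3.png

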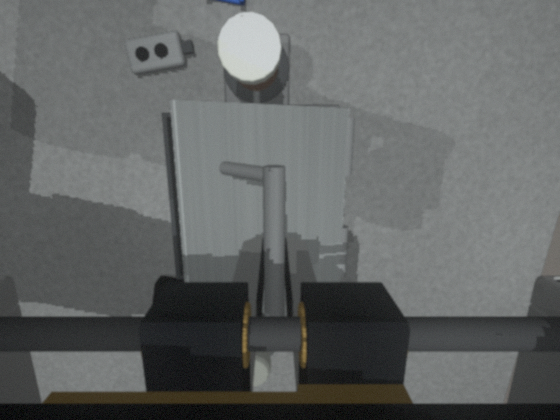

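```bash
python3 -c "
from cell import *
print(manip.sign_off())"
```

```text
the job is handed in; nothing more can be done
None
```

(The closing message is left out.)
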